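# Divert the grinding balls to the other bin

### The arm

A 6-joint arm with a two-finger parallel gripper is mounted at the origin on the work surface. World frame = base frame: x ahead of the robot, y to its left, z up, the work surface at z = 0. Lengths are in m, angles in rad, forces in N, time in s.
With the tool pointing down it reaches from about 0.35 to 0.925 m from the base axis. Payload 6.4 kg.
Tool frame: the origin (TCP) lies at the very end of the fingers, on their centre line; the grasp point (between the pads) lies 19 mm behind it; z points along the fingers, y is the line along which they close (so a half turn about z gives the same grasp; the last joint's range is limited). The gripper opens to 85 mm and grips with 20 to 120 N. Pads are 22 mm wide; open, the fingers measure 114 mm over their backs; the gripper's body (76 mm by 85 mm) begins 54 mm behind the grasp point. The pads swing forward as they close: fully open they stand 13 mm farther back than shut.
Start: joints at [-1.444, 0.245, 1.558, -0, 1.339, -0.174], TCP at [0.193, -0.621, 0.231] pointing down, gripper open.
Joint ranges: [-3.13, 3.13], [-1.02, 2.26], [0.13, 2.54], [-0.95, 4.09], [0.21, 2.88], [-2.74, 2.74]. Speed limits (rad/s): [2.57, 2.57, 3.14, 3.14, 3.14, 3.14].

### API

Orientations are given as a unit quaternion [x, y, z, w].
In Python, from plant import bot, eyes gives the robot as it stands.
- The arm moves only by the tool apply_moves, never from a script. Its argument "steps" is a list that holds one entry, the list of rows, each a list of 6 numbers: the shift along the world's x, y, z in mm, then the turn, a rotation vector about the world's x, y, z in rad. A call has 1 to 5 rows; each row is the pose to reach, as a shift and turn from the pose commanded when the call began; what a row does not reach only later rows make up. A row lasts 1/8 s, in which the tool goes at most 62.5 mm and 10.7 degrees, less where a joint would pass 70% of its speed; a pose out of reach is approached as far as the arm can. A call with a gripper value outside its range is refused whole. "fingers" is the opening, from 0 (shut) to 1 (fully open), set as the call begins (left out, the last holds). The fingers move at their own pace and stop on an object; the grip force is fixed at half the most. Time passes only in rows, so rows that repeat a pose let the fingers close. It gives the time, the measured TCP pose, the force, the opening and the grip force at its end, in the units of the state.
- bot.state(): the state, without advancing time (a new reading comes with each control period).
- eyes.camera(name): name is "scene" or "top" or "wrist"; returns a dict with "frame" (400x640x3 uint8, red, green, blue), "vfov" (degrees; the focal length in pixels is half the picture's height over the tangent of half this angle, whatever the lens; pixels are square), "cx", "cy" (the principal point, pixels), "T" (4x4, takes a point from camera to world coordinates). Camera axes: x right, y down, z forward; pixel columns grow to the right and rows downward; lengths in m; the calibration is good to about 2 mm. The wrist camera is an equidistant fisheye: a pixel r from the principal point sees the ray r / f radians off the axis. A picture is of the moment at which its call begins. There is no depth.
- bot.close_job(): hands the job in; it is judged then, once.
The state is a dict: "t": time; "joints": joint angles; "joint_vel": joint speeds; "joint_torque": joint torques, N m; "ee_pos": TCP position; "tcp_rot": TCP orientation; "contact_force": force on the tool from outside, world axes, zero at the start; "wrist_torque": the same for the moment, N m; "gripper_width": finger opening in m; "gripper_force": force on a finger pad.
Only numpy, scipy, OpenCV 4.12 (cv2) and the standard library are available. Lean on these libraries where they do the work, as an engineer would, in place of code of your own. Each camera call takes 0.05 s, during which the arm holds its last target. There are 200 camera calls.

### The job

Seen from the robot, the right bin of the ball sorter already has its set of grinding balls, so the three waiting in the feed are to go to the left bin. First press down the raised left end of the seesaw gate with a fingertip until it is fully over, then push the feed stop's paddle all the way open so that the balls roll down the left chute by themselves. Leave the balls untouched and the other things on the bench where they stand, and finish clear of everything.

Things in the scene. Friction and masses are not known exactly. Their poses are not given: they have to be found in the camera images.
- sorter: Fixed bench ball sorter; origin on the bench under the gate's middle; x points away from the robot to the high end of the feed, y to the left bin (turned up to 0.3 rad). Offsets here are in this frame, in mm. Feed: trough 24 wide at y = 0, floor from (205, 0, 150) falling to (20, 0, 122). Chutes at y = +-78 to +-132 lead from the gate's ends to the bins. Nothing is higher than 207.
- gate (a joint): Seesaw gate: white plastic trough 144 (y) x 42 mm on a pivot pin along x. 0 = level; -0.25 rad = right end (y-) fully down, feeds the right bin (starts at -0.25 to -0.15); +0.25 = left end (y+) fully down, feeds the left bin; hard stops at both. Stiff pivot: it stays where it is left; about 3 N on a tab moves it.
- pivot (a point): The seesaw's pivot pin, at (0, 0, 95) in the sorter frame; axes as the sorter's.
- tab_left (a point): Middle of the upper face of the left thumb tab, a flat plate 40 (x) x 38 (y) x 4 mm on the robot's side of the gate, open above; turns with the gate. From the pivot it lies at (-43, 53, 29) with the gate level, about (-43, 59, 15) with the left end fully down, about (-43, 44, 41) with it fully up.
- tab_right (a point): The same on the right thumb tab (at (-43, -53, 29) from the pivot with the gate level).
- stop (a joint): Feed stop: a steel tongue across the feed at x = 70 that holds back the balls, hung from a bar sliding along y above the channel. 0 = shut (start), 0.036 m = fully open, slid to y+ (left) against a hard stop. Friction about 1.5 N, no spring: it stays where it is left. Balls pass once it is open by about 25 mm.
- paddle (a point): Middle of the upper edge of the outer (y-) face of the stop's paddle, an upright white plate 30 (x) x 8 (y) x 44 (z) mm on the right end of the stop's bar; at (70, -75, 203) in the sorter frame with the stop shut. Push this outer face to y+. Nothing stands within 60 mm outside it above height 100.
- bin_left (a point): Middle of the left bin's floor, at (0, 173, 12) in the sorter frame; steel bin 80 (x) x 82 (y) mm, walls 36 to 75 mm high, empty at the start. Axes as the sorter's.
- bin_right (a point): Middle of the right bin's floor, at (0, -173, 12); the same bin, already holding a set of four steel balls.
- ball0_center (a point): Centre of a 20 mm steel grinding ball (33 g), number 1 from the stop of the three waiting in the feed channel.
- ball1_center (a point): Centre of a 20 mm steel grinding ball (33 g), number 2 from the stop of the three waiting in the feed channel.
- ball2_center (a point): Centre of a 20 mm steel grinding ball (33 g), number 3 from the stop of the three waiting in the feed channel.
- bottle: Bystander, to be left alone: clear lab bottle with a blue cap, 48 mm across, 100 mm tall, in front of the sorter on the right. Origin: centre of its underside.
- vial: Bystander, to be left alone: small glass jar with a white cap, 26 mm across, 50 mm tall, in front of the sorter on the left. Origin: centre of its underside.
- beaker: Bystander, to be left alone: glass beaker, 60 mm across, 75 mm tall, behind the sorter on the right of its feed channel. Origin: centre of its underside.
- rack: Bystander, to be left alone: blue tube rack with white-capped tubes, 75 x 120 x 54 mm, behind the sorter on the left of its feed channel. Origin: centre of its underside.
- tipbox: Bystander, to be left alone: pipette-tip box with yellow top, 85 x 120 x 62 mm, on the left of the bench. Origin: centre of its underside.
- spatula: Bystander, to be left alone: flat steel lab spatula 175 mm long, 5 mm thick, lying on the right of the bench. Origin: centre of its underside at its middle.
- dish: Bystander, to be left alone: flat round dish 94 mm across, 15 mm high, on the right of the bench. Origin: centre of its underside.
- ball0: The same ball as point ball0_center (its body; the axes turn as it rolls).
- ball1: The same ball as point ball1_center (its body; the axes turn as it rolls).
- ball2: The same ball as point ball2_center (its body; the axes turn as it rolls).

How it is judged:
On the way, in this order (a step that is already met when the one before it is completed fails the run):
1. the seesaw gate is rocked over to the left while the stop is still shut and all three balls wait in the feed (value of joint gate above 0.19 rad and value of joint stop below 0.008 m and x of each of ball0_center, ball1_center, ball2_center in the frame of sorter above 0.07 m), for 0.2 s.
2. the feed stop is pushed open with the gate over to the left (value of joint stop above 0.03 m and value of joint gate above 0.17 rad), for 0.1 s.
At the end, for the whole second after the job is handed in: All three feed balls lie at rest inside the left bin, the gate is still over to the left (joint above 0.17 rad) and the stop is open (above 28 mm) (x of ball0_center in the frame of bin_left between -0.037 and 0.037 m and y of ball0_center in the frame of bin_left between -0.04 and 0.04 m and z of ball0_center in the frame of bin_left between 0 and 0.045 m and linear speed of each of ball0, ball1, ball2 below 0.05 m/s and x of ball1_center in the frame of bin_left between -0.037 and 0.037 m and y of ball1_center in the frame of bin_left between -0.04 and 0.04 m and z of ball1_center in the frame of bin_left between 0 and 0.045 m and x of ball2_center in the frame of bin_left between -0.037 and 0.037 m and y of ball2_center in the frame of bin_left between -0.04 and 0.04 m and z of ball2_center in the frame of bin_left between 0 and 0.045 m and value of joint gate above 0.17 rad and value of joint stop above 0.028 m); the robot touches nothing.
It fails at once if a feed ball went into the right bin ((x of ball0_center in the frame of bin_right between -0.037 and 0.037 m and y of ball0_center in the frame of bin_right between -0.04 and 0.04 m and z of ball0_center in the frame of bin_right between 0 and 0.045 m) or (x of ball1_center in the frame of bin_right between -0.037 and 0.037 m and y of ball1_center in the frame of bin_right between -0.04 and 0.04 m and z of ball1_center in the frame of bin_right between 0 and 0.045 m) or (x of ball2_center in the frame of bin_right between -0.037 and 0.037 m and y of ball2_center in the frame of bin_right between -0.04 and 0.04 m and z of ball2_center in the frame of bin_right between 0 and 0.045 m)).
It fails at once if a ball was handled: touched by the robot with more than 0.5 N, or lifted (contact force between any of the arm, the fingers and ball0 above 0.5 N or contact force between any of the arm, the fingers and ball1 above 0.5 N or contact force between any of the arm, the fingers and ball2 above 0.5 N or height (world z) of any of ball0_center, ball1_center, ball2_center above 0.185 m).
It fails at once if a bystander was moved more than 20 mm (distance of any of bottle, vial, beaker, rack, tipbox, spatula, dish from where it was at the start of the episode above 0.02 m).
It also fails if it takes over 40 s, if anything falls off the work surface, if the arm or the gripper's body presses on something with over 40 N, if the wrist force passes 120 N, or if a joint passes its speed limit or range.

## Working session

There is one attempt and no reset: what is moved stays moved. The work goes in short steps, Python scripts to look and compute and a tool call to move; the robot and the scene stay as the last step left them, time stands still between calls to the robot, and variables do not carry over. Pictures are saved under pics/ and viewed, at most 10 in all, crops included, and the job is handed in when it is done.

Besides the shell and the picture viewer there is one more tool, called after "Call:" by a JSON object that holds its "api" and its "payload", one argument or row to a line. apply_moves: Moves the arm, as the interface text tells. Its arguments: {"type":"object","properties":{"steps":{"type":"array"},"fingers":{"type":"number"}},"required":["steps"]}

```bash
mkdir -p pics; python3 - <<'E'
from plant import bot, eyes
import cv2,pickle
d={}
for n in("scene","top"):
    c=eyes.camera(n);d[n]=c
    cv2.imwrite(f"pics/{n}0.png",c["frame"][:,:,::-1]);print(n,c["vfov"],c["cx"],c["cy"],c["T"].round(4).tolist())
pickle.dump(d,open("c0.pkl","wb"))
s=bot.state();print(s["t"],s["ee_pos"],s["tcp_rot"],s["gripper_width"])
E
```

```text
scene 47.89561791115626 315.28381104588817 199.66068068195705 [[0.6494, 0.6403, -0.4103, 1.0057], [0.7604, -0.5392, 0.3621, -0.4357], [0.0106, -0.5472, -0.837, 1.1963], [0.0, 0.0, 0.0, 1.0]]
top 53.58161244752101 313.7795109993604 201.6852252465051 [[-0.0021, -0.9841, 0.1775, 0.2971], [-0.9998, 0.0052, 0.017, 0.0272], [-0.0176, -0.1774, -0.984, 1.3131], [0.0, 0.0, 0.0, 1.0]]
0.1 [ 0.19253264 -0.62030406  0.23026566] [ 9.88709330e-01  1.49843490e-01  2.08640463e-05 -8.88015410e-04] 0.08520849937062536
```

View pics/scene0.png

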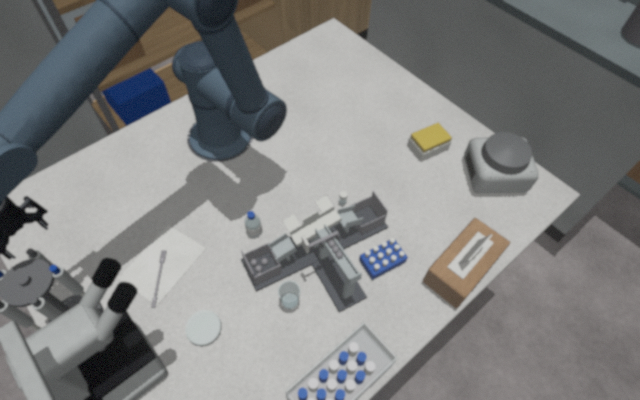

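View pics/top0.png

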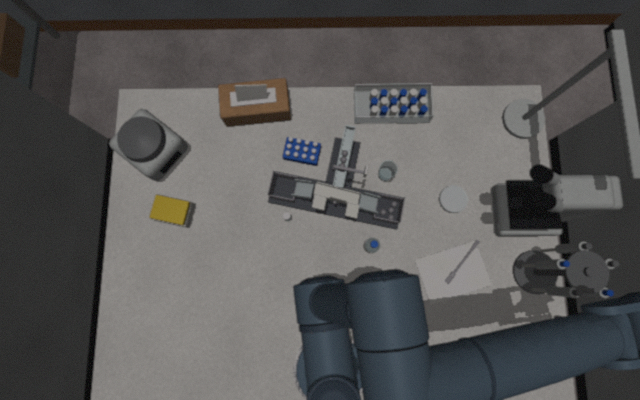

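The top view shows the sorter at about (337,198), with its feed running to (350,130). In the scene view the gate is at about (318,222) and the paddle near (307,275). I'll enlarge both.

```bash
python3 - <<'E'
import cv2,pickle
d=pickle.load(open("c0.pkl","rb"))
t=cv2.resize(d["top"]["frame"][120:235,260:410],None,fx=5.2,fy=5.2,interpolation=cv2.INTER_CUBIC)
s=cv2.resize(d["scene"]["frame"][185:312,235:395],None,fx=4.6,fy=4.6,interpolation=cv2.INTER_CUBIC)
print(t.shape,s.shape)
cv2.imwrite("pics/tc.png",t[:,:,::-1]);cv2.imwrite("pics/sc.png",s[:,:,::-1])
E
```

```text
(598, 780, 3) (584, 736, 3)
```

View pics/tc.png

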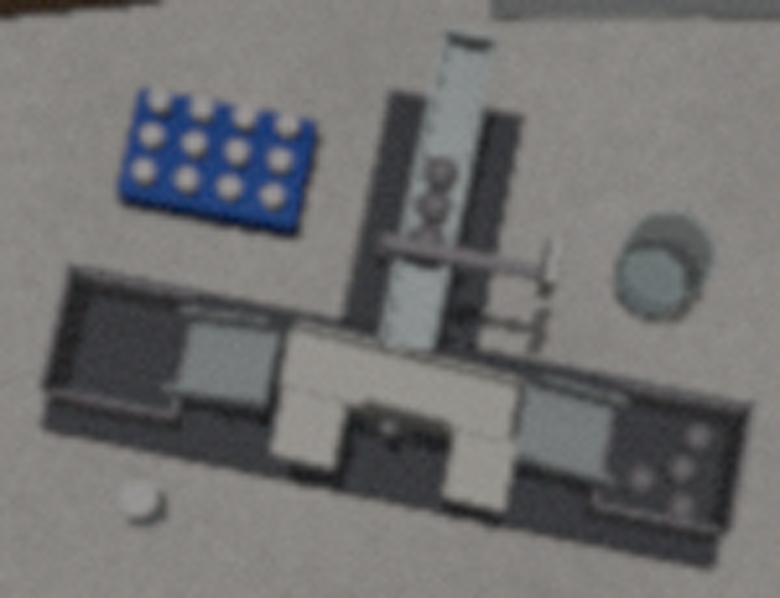

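View pics/sc.png

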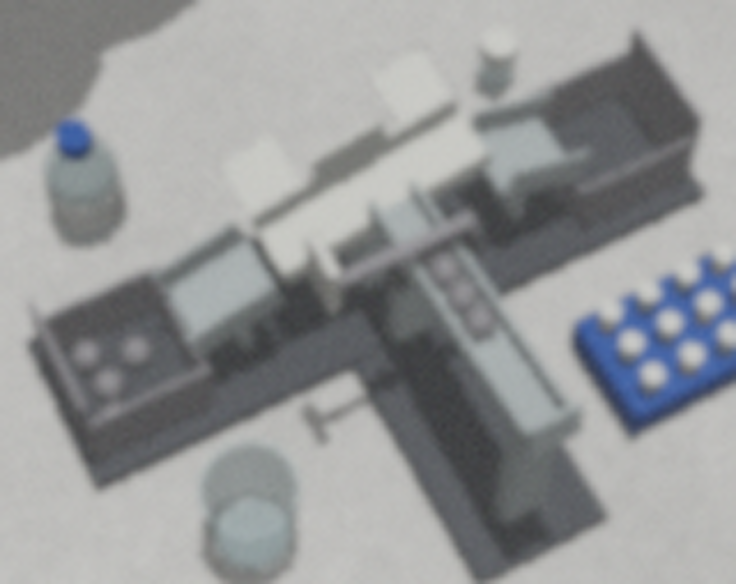

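The top crop shows the left tab centre at (308,430), right tab at (480,470), paddle at (550,266) and balls along (437,170) to (428,232). The scene crop shows the left tab at (413,88), right tab at (265,172), balls at (445,268) to (480,318) and the paddle near (320,255). I'll fit the pose and gate angle.

```bash
cat > h.py <<'E'
import numpy as np,cv2,pickle
def proj(c,P):
    T=c["T"];p=(np.atleast_2d(P)-T[:3,3])@T[:3,:3];f=200/np.tan(np.radians(c["vfov"]/2))
    return f*p[:,:2]/p[:,2:]+[c["cx"],c["cy"]]
def W(q,P):
    c,s=np.cos(q[2]),np.sin(q[2]);P=np.atleast_2d(P)/1000
    return P@np.array([[c,s,0],[-s,c,0],[0,0,1]])+[q[0],q[1],0]
def tab(g,P):  # point relative to pivot, gate level -> sorter frame; + = left end down
    c,s=np.cos(g),np.sin(g);P=np.atleast_2d(P).astype(float)
    return np.c_[P[:,0],P[:,1]*c+P[:,2]*s,-P[:,1]*s+P[:,2]*c+95]
E
cat > fit.py <<'E'
from h import *
from scipy.optimize import least_squares
d=pickle.load(open("c0.pkl","rb"))
CR={"top":(5.2,260,120),"scene":(4.6,235,185)}
fz=lambda x:122+28*(x-20)/185
obs={"top":[("tl",308,430),("tr",480,470),((70,-71,203),550,266),((20,0,122),412,350),((205,0,155),468,48),((0,-173,30),672,470),((0,173,30),125,340)],
"scene":[("tl",413,88),("tr",265,172),((70,-71,203),320,258),((0,-173,30),112,360),((0,173,30),615,140),((205,0,150),552,415)]}
def P(q,k):
    if k=="tl":k=tab(q[3],(-43,53,29))
    if k=="tr":k=tab(q[3],(-43,-53,29))
    return W(q,k)
def r(q):
    o=[]
    for n in obs:
        s,a,b=CR[n]
        for k,u,v in obs[n]: o+=list((proj(d[n],P(q,k))[0]-[(u+.5)/s-.5+a,(v+.5)/s-.5+b]))
    return np.array(o)
S=least_squares(r,[.5,0,0,-.2],loss="soft_l1",f_scale=1)
if __name__=="__main__":
    print(S.x.round(4));print(r(S.x).reshape(-1,2).round(1).tolist())
    q=S.x;x=[]
    for n in obs:
        s,a,b=CR[n];im=cv2.resize(d[n]["frame"][b:b+(115 if n=="top" else 127),a:a+(150 if n=="top" else 160)],None,fx=s,fy=s,interpolation=cv2.INTER_CUBIC)[:,:,::-1].copy()
        def dr(pts,col):
            p=((proj(d[n],W(q,pts))-[a,b]+.5)*s-.5);cv2.polylines(im,[np.int32(p)],True,col,1)
        for y in(53,-53): dr(tab(q[3],[(-43+i*20,y+j*19,29) for i,j in((-1,-1),(1,-1),(1,1),(-1,1))]),(0,0,255))
        dr([(55,-75,203),(85,-75,203),(85,-67,203),(55,-67,203)],(0,255,0));dr([(55,-75,159),(85,-75,159),(85,-75,203),(55,-75,203)],(0,255,0))
        dr([(20,-12,122),(205,-12,150),(205,12,150),(20,12,122)],(255,0,0))
        for y in(173,-173): dr([(-40,y-41,12),(40,y-41,12),(40,y+41,12),(-40,y+41,12)],(255,255,0))
        x.append(im)
    h=max(i.shape[0] for i in x);cv2.imwrite("pics/ov_top.png",x[0]);cv2.imwrite("pics/ov_scene.png",x[1])
E
python3 fit.py
```

```text
Traceback (most recent call last):
  File "fit.py", line 18, in <module>
    S=least_squares(r,[.5,0,0,-.2],loss="soft_l1",f_scale=1)
  File "fit.py", line 16, in r
    for k,u,v in obs[n]: o+=list((proj(d[n],P(q,k))[0]-[(u+.5)/s-.5+a,(v+.5)/s-.5+b]))
                                            ~^^^^^
  File "fit.py", line 10, in P
    if k=="tr":k=tab(q[3],(-43,-53,29))
       ^^^^^^^
ValueError: The truth value of an array with more than one element is ambiguous. Use a.any() or a.all()
```

```bash
sed -i 's/    if k=="tr"/    elif k=="tr"/' fit.py; python3 fit.py
```

```text
[ 0.5396 -0.0195 -0.2289 -0.2183]
[[-0.7, -0.1], [-0.8, 0.9], [0.7, -1.5], [-1.7, -0.4], [0.9, -2.1], [-2.4, -0.2], [0.1, 1.9], [-0.9, -1.0], [-1.7, -0.6], [0.0, -0.9], [2.5, 0.8], [-1.8, 1.0], [-0.3, 6.4]]
```

View pics/ov_top.png

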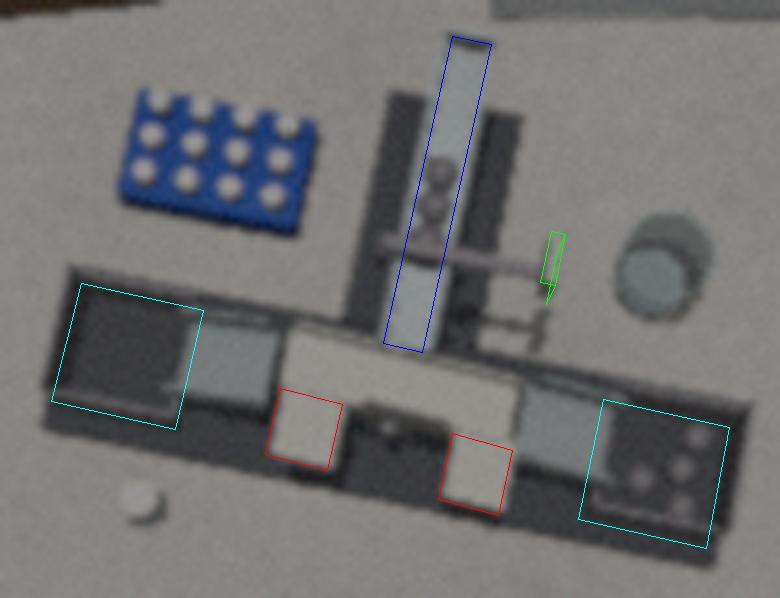

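View pics/ov_scene.png

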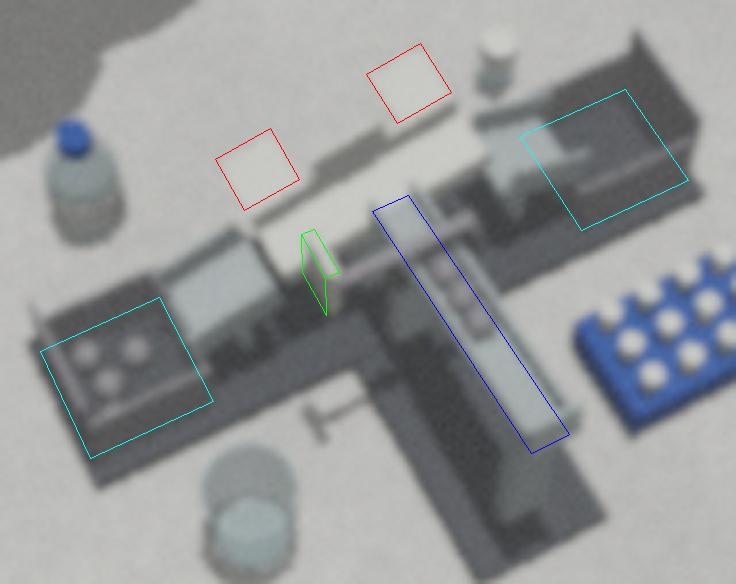

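The overlay shows the fitted yaw is slightly too large: the feed's low end is about 8 crop px off and the bins are rotated. I'll refit with better points, dropping the poor scene-view bin points.

```bash
python3 - <<'E'
s=open("fit.py").read()
i=s.index('obs={');j=s.index('def P')
s=s[:i]+'''obs={"top":[("tl",309,430),("tr",480,471),((70,-71,203),551,265),((20,0,122),412,350),((205,0,150),469,43),((0,-214,50),738,466),((0,214,50),60,335)],
"scene":[("tl",414,89),("tr",265,176),((70,-71,203),320,256),((205,0,150),555,430),((20,0,122),395,210)]}
'''+s[j:]
open("fit.py","w").write(s)
E
python3 fit.py
```

```text
[ 0.5403 -0.0215 -0.2069 -0.1733]
[[-0.6, 0.1], [-0.0, -0.0], [0.7, -2.2], [-1.2, -0.7], [-0.2, -1.0], [-0.7, 0.8], [0.2, 0.1], [-1.4, -0.7], [-2.0, -1.0], [0.4, 0.4], [0.2, 3.0], [-1.2, -0.9]]
```

View pics/ov_top.png

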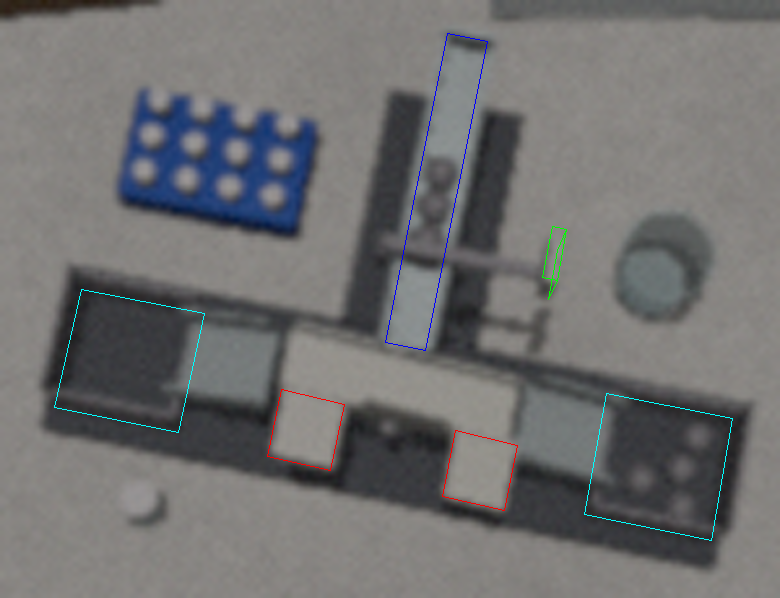

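View pics/ov_scene.png

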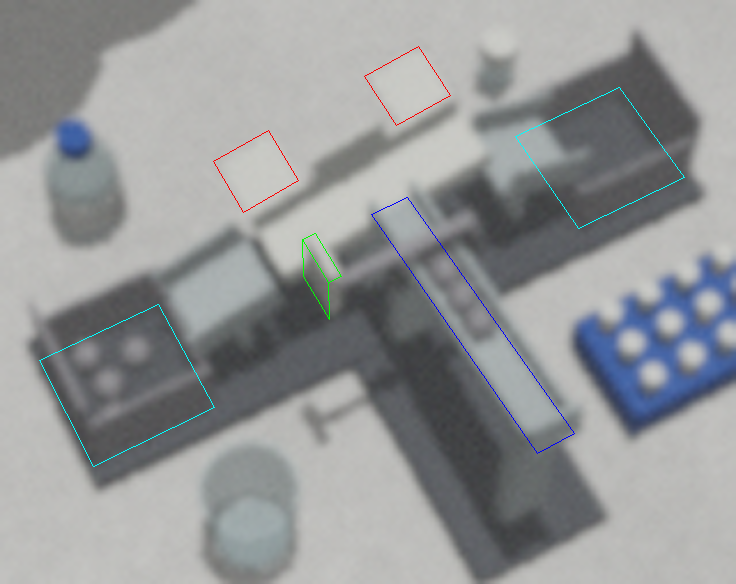

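The fit is now within about 4 mm, good enough to act on. Next I'll compute the waypoints.

```bash
python3 - <<'E'
from fit import *
q=S.x;e=np.array([.1925,-.6203,.2303])
for n,p in dict(tab=(-46,57,110),pad_pre=(70,-120,180),pad_open=(70,-53,180)).items(): w=W(q,p)[0];print(n,w.round(4),((w-e)*1000).round())
E
```

```text
tab [0.507  0.0438 0.11  ] [ 314.  664. -120.]
pad_pre [ 0.5841 -0.1533  0.18  ] [392. 467. -50.]
pad_open [ 0.5979 -0.0877  0.18  ] [405. 533. -50.]
```

Call:
{"api": "apply_moves", "payload": {
  "steps": [
    [[0,0,60,0,0,-0.17],[30,45,80,0,0,-0.34],[55,95,80,0,0,-0.507],[80,150,80,0,0,-0.507],[105,205,80,0,0,-0.507]]
  ],
  "fingers": 0
}}

```text
t: 0.72
ee_pos: [0.298, -0.4139, 0.3108]
tcp_rot: [0.995, -0.103, -0.0, -0.0]
contact_force: [2.0, 0.4, 1.3]
gripper_width: 0.0001
gripper_force: 0.0
```

Call:
{"api": "apply_moves", "payload": {
  "steps": [
    [[26,56,0,0,0,0],[52,112,0,0,0,0],[78,168,0,0,0,0],[104,224,0,0,0,0],[130,280,0,0,0,0]]
  ]
}}

```text
t: 1.35
ee_pos: [0.4279, -0.1338, 0.3111]
tcp_rot: [0.995, -0.103, 0.0, 0.0]
contact_force: [0.4, -0.5, -1.2]
gripper_width: -0.0
gripper_force: 0.0
```

Call:
{"api": "apply_moves", "payload": {
  "steps": [
    [[26,56,0,0,0,0],[52,112,0,0,0,0],[79,179,0,0,0,0],[79,179,-40,0,0,0],[79,179,-80,0,0,0]]
  ]
}}

```text
t: 1.98
ee_pos: [0.5067, 0.0446, 0.2302]
tcp_rot: [0.995, -0.102, 0.0, -0.0]
contact_force: [-0.1, -0.3, -0.4]
gripper_width: -0.0004
gripper_force: 0.0
```

Call:
{"api": "apply_moves", "payload": {
  "steps": [
    [[0,0,-40,0,0,0],[0,0,-70,0,0,0],[0,0,-80,0,0,0],[0,0,-88,0,0,0],[0,0,-94,0,0,0]]
  ]
}}

```text
t: 2.6
ee_pos: [0.5074, 0.0431, 0.1382]
tcp_rot: [0.995, -0.103, 0.001, -0.0]
contact_force: [-0.0, 1.7, 4.5]
gripper_width: 0.0001
gripper_force: 1.8
```

Call:
{"api": "apply_moves", "payload": {
  "steps": [
    [[0,0,-4,0,0,0],[0,0,-8,0,0,0],[0,0,-12,0,0,0],[0,0,-16,0,0,0],[0,0,-19,0,0,0]]
  ]
}}

```text
t: 3.22
ee_pos: [0.5071, 0.0437, 0.1186]
tcp_rot: [0.995, -0.103, 0.001, -0.001]
contact_force: [2.1, 5.5, 5.8]
gripper_width: -0.0
gripper_force: 3.2
```

Call:
{"api": "apply_moves", "payload": {
  "steps": [
    [[0,0,-2,0,0,0],[0,0,-4,0,0,0],[0,0,-6,0,0,0]]
  ]
}}

```text
t: 3.6
ee_pos: [0.5072, 0.0442, 0.1127]
tcp_rot: [0.995, -0.103, 0.001, -0.001]
contact_force: [1.6, 7.4, 6.1]
gripper_width: 0.0003
gripper_force: 3.8
```

Call:
{"api": "apply_moves", "payload": {
  "steps": [
    [[0,0,-1,0,0,0],[0,0,-2,0,0,0]]
  ]
}}

```text
t: 3.85
ee_pos: [0.5073, 0.0442, 0.1114]
tcp_rot: [0.995, -0.103, 0.001, -0.001]
contact_force: [-1.4, 7.5, 14.4]
gripper_width: 0.0002
gripper_force: 7.8
```

Call:
{"api": "apply_moves", "payload": {
  "steps": [
    [[0,0,-1,0,0,0],[0,0,-2,0,0,0]]
  ]
}}

```text
t: 4.1
ee_pos: [0.5075, 0.0443, 0.1111]
tcp_rot: [0.995, -0.103, 0.0, -0.001]
contact_force: [-8.0, 8.4, 25.9]
gripper_width: 0.0
gripper_force: 13.2
```

The force rose sharply to 26 N, so the gate is at its hard stop. Next I'll retreat and go round to the paddle.

Call:
{"api": "apply_moves", "payload": {
  "steps": [
    [[0,0,30,0,0,0],[0,0,90,0,0,0],[0,0,150,0,0,0],[0,0,180,0,0,0],[20,-50,180,0,0,0]]
  ]
}}

```text
t: 4.72
ee_pos: [0.5273, -0.0061, 0.2911]
tcp_rot: [0.995, -0.101, 0.002, 0.001]
contact_force: [0.5, 0.3, -0.5]
gripper_width: -0.0002
gripper_force: 0.0
```

Call:
{"api": "apply_moves", "payload": {
  "steps": [
    [[19,-49,0,0,0,0],[38,-98,0,0,0,0],[57,-147,0,0,0,0],[57,-147,-50,0,0,0],[57,-147,-70,0,0,0]]
  ]
}}

```text
t: 5.35
ee_pos: [0.5812, -0.1537, 0.2135]
tcp_rot: [0.995, -0.103, -0.004, -0.001]
contact_force: [-0.5, -0.1, -0.9]
gripper_width: -0.0001
gripper_force: 0.0
```

```bash
python3 - <<'E'
from plant import bot, eyes
from h import *
c=eyes.camera("top");s=eyes.camera("scene");print(bot.state()["ee_pos"])
a=cv2.resize(c["frame"][130:215,290:400],None,fx=3.6,fy=3.6,interpolation=3)
b=cv2.resize(s["frame"][190:275,265:375],None,fx=3.6,fy=3.6,interpolation=3)
cv2.imwrite("pics/mid.png",np.hstack([a,b])[:,:,::-1])
E
```

```text
[ 0.5813813  -0.15279281  0.21432827]
```

View pics/mid.png

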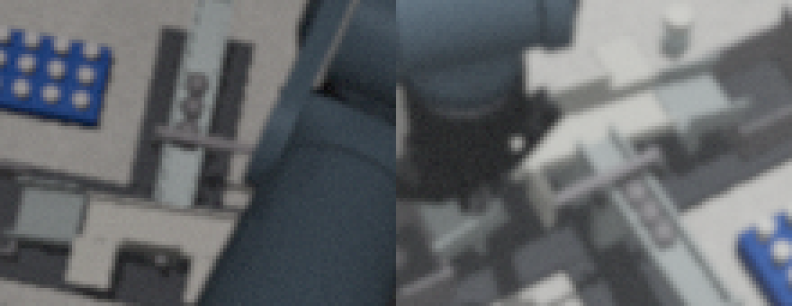

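The picture shows the gate tipped left, the stop shut (bar at left crop ~(200,138)) and all three balls waiting at ~(190,105). The gripper is outside the paddle (right crop ~(540,195)). Now I'll lower and push.

Call:
{"api": "apply_moves", "payload": {
  "steps": [
    [[0,0,-20,0,0,0],[0,0,-36,0,0,0],[2,10,-36,0,0,0],[4,20,-36,0,0,0],[6,27,-36,0,0,0]]
  ]
}}

```text
t: 6.08
ee_pos: [0.5903, -0.126, 0.1832]
tcp_rot: [0.995, -0.102, 0.001, 0.0]
contact_force: [-0.4, -0.5, -0.5]
gripper_width: 0.0001
gripper_force: 0.0
```

Call:
{"api": "apply_moves", "payload": {
  "steps": [
    [[1,6,0,0,0,0],[3,12,0,0,0,0],[4,18,0,0,0,0],[5,24,0,0,0,0],[6,30,0,0,0,0]]
  ]
}}

```text
t: 6.7
ee_pos: [0.5958, -0.0966, 0.1824]
tcp_rot: [0.995, -0.103, 0.0, 0.0]
contact_force: [0.2, -1.4, 0.6]
gripper_width: -0.0001
gripper_force: 0.8
```

Call:
{"api": "apply_moves", "payload": {
  "steps": [
    [[1,3,0,0,0,0],[1,6,0,0,0,0],[2,9,0,0,0,0]]
  ]
}}

```text
t: 7.08
ee_pos: [0.5974, -0.0877, 0.1822]
tcp_rot: [0.995, -0.103, -0.0, -0.0]
contact_force: [-0.1, -2.8, 2.2]
gripper_width: -0.0002
gripper_force: 0.8
```

Call:
{"api": "apply_moves", "payload": {
  "steps": [
    [[0,2,0,0,0,0],[1,4,0,0,0,0],[1,4,0,0,0,0]]
  ]
}}

```text
t: 7.45
ee_pos: [0.5976, -0.0867, 0.1823]
tcp_rot: [0.995, -0.103, -0.001, 0.003]
contact_force: [-4.8, -11.9, 0.9]
gripper_width: 0.0001
gripper_force: 6.2
```

The force jumped, so the stop is at its hard limit. I'll back off, rise and let the balls settle.

Call:
{"api": "apply_moves", "payload": {
  "steps": [
    [[-4,-20,0,0,0,0],[-10,-50,0,0,0,0],[-15,-75,30,0,0,0],[-20,-90,90,0,0,0],[-40,-140,120,0,0,0]]
  ]
}}

```text
t: 8.07
ee_pos: [0.5596, -0.224, 0.306]
tcp_rot: [0.995, -0.101, 0.002, 0.0]
contact_force: [0.3, -0.6, 0.4]
gripper_width: 0.0
gripper_force: 0.0
```

Call:
{"api": "apply_moves", "payload": {
  "steps": [
    [[-40,-50,10,0,0,0],[-80,-100,20,0,0,0],[-120,-150,20,0,0,0],[-150,-200,20,0,0,0],[-180,-240,20,0,0,0]]
  ]
}}

```text
t: 8.7
ee_pos: [0.3768, -0.4656, 0.322]
tcp_rot: [0.995, -0.103, 0.0, -0.0]
contact_force: [0.8, 0.4, -0.5]
gripper_width: -0.0002
gripper_force: 0.0
```

Call:
{"api": "apply_moves", "payload": {
  "steps": [
    [[0,0,0,0,0,0],[0,0,0,0,0,0],[0,0,0,0,0,0],[0,0,0,0,0,0],[0,0,0,0,0,0]]
  ]
}}

```text
t: 9.32
ee_pos: [0.3791, -0.4633, 0.3224]
tcp_rot: [0.995, -0.102, 0.0, 0.0]
contact_force: [-0.4, 0.2, 1.5]
gripper_width: 0.0004
gripper_force: 0.0
```

Call:
{"api": "apply_moves", "payload": {
  "steps": [
    [[0,0,0,0,0,0],[0,0,0,0,0,0],[0,0,0,0,0,0],[0,0,0,0,0,0],[0,0,0,0,0,0]]
  ]
}}

```text
t: 9.95
ee_pos: [0.3786, -0.4638, 0.3223]
tcp_rot: [0.995, -0.103, 0.0, -0.0]
contact_force: [-0.1, -0.7, -0.6]
gripper_width: 0.0
gripper_force: 0.0
```

```bash
python3 - <<'E'
from plant import bot, eyes
from h import *
c=eyes.camera("top");s=eyes.camera("scene");print(bot.state()["t"],bot.state()["ee_pos"])
a=cv2.resize(c["frame"][125:235,262:412],None,fx=2.6,fy=2.6,interpolation=3)
b=cv2.resize(s["frame"][188:298,240:390],None,fx=2.6,fy=2.6,interpolation=3)
z=np.hstack([a,b]);print(z.shape)
cv2.imwrite("pics/end.png",z[:,:,::-1])
E
```

```text
10.05 [ 0.37853908 -0.4638463   0.32226892]
(286, 780, 3)
```

View pics/end.png

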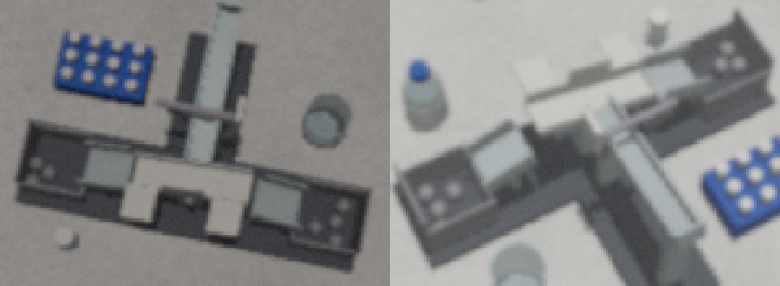

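The picture shows an empty feed, the three balls in the left bin (right crop (727,47), (740,62), (722,64)), the stop open and the gate over to the left. The bystanders in view stand where they were. One more wait to let the balls settle, then I'll hand in.

Call:
{"api": "apply_moves", "payload": {
  "steps": [
    [[0,0,0,0,0,0],[0,0,0,0,0,0],[0,0,0,0,0,0],[0,0,0,0,0,0],[0,0,0,0,0,0]]
  ]
}}

```text
t: 10.68
ee_pos: [0.3786, -0.4638, 0.3223]
tcp_rot: [0.995, -0.103, -0.0, -0.0]
contact_force: [0.0, -0.1, 0.3]
gripper_width: 0.0001
gripper_force: 0.0
```

Call:
{"api": "apply_moves", "payload": {
  "steps": [
    [[0,0,0,0,0,0],[0,0,0,0,0,0],[0,0,0,0,0,0],[0,0,0,0,0,0],[0,0,0,0,0,0]]
  ]
}}

```text
t: 11.3
ee_pos: [0.3786, -0.4638, 0.3223]
tcp_rot: [0.995, -0.103, -0.0, -0.0]
contact_force: [0.3, -0.5, 0.6]
gripper_width: -0.0001
gripper_force: 0.0
```

```bash
python3 -c "
from plant import bot
print(bot.close_job())"
```

```text
the job is handed in; nothing more can be done
None
```

The job is handed in (no verdict was returned): the gate is fully over to the left, the stop is pushed fully open, the last picture shows all three balls in the left bin, and the arm is clear of everything.

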